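# Turn the trolley wheel until its valve is at the top

## Robot

A 6-joint arm with a two-finger parallel gripper is mounted at the origin on a cart in front of the work surface, level with it; the furniture and walls round the work are solid. World frame = base frame: x ahead of the robot, y to its left, z up, the work surface at z = 0. Lengths are in m, angles in rad, forces in N, time in s.
With the tool pointing down it reaches from about 0.3 to 0.875 m from the base axis. Payload 6.4 kg.
Tool frame: the origin (TCP) lies on the centre line of the jaws, within the pads' length; the fingertips stand 25 mm ahead of it and the grasp point (between the pads) lies 6 mm ahead of it; z points along the fingers, y is the line along which they close (so a half turn about z gives the same grasp; the last joint's range is limited). The gripper opens to 85 mm and grips with 20 to 120 N. Pads are 22 mm wide; open, the fingers measure 114 mm over their backs; the gripper's body (76 mm by 85 mm) begins 54 mm behind the grasp point. The pads swing forward as they close: fully open they stand 13 mm farther back than shut.
Start: joints at [-1.316, 0.181, 1.607, -0, 1.354, -0.206], TCP at [0.256, -0.515, 0.256] pointing down, gripper open.
Joint ranges: [-2.99, 2.99], [-0.89, 2.07], [0.3, 2.58], [-1.14, 4.28], [0, 2.63], [-3.12, 3.12]. Speed limits (rad/s): [2.57, 2.57, 3.01, 3.14, 3.14, 3.14].

## Interface

Orientations are given as a unit quaternion [w, x, y, z].
In Python, from bench import get_obs, camera, hand_in, spot_in gives the robot as it stands.
- The arm moves only by the shell command python3 -m jog 'ROWS'. ROWS is JSON, one flat list of numbers, 7 for each row, row after row: the shift along the tool's x, y, z in m, then the turn, a rotation vector about the tool's x, y, z in rad, then the closure, from 0 (fully open) to 1 (shut). A call has 1 to 20 rows; each row is the pose to reach, as a shift and turn from the pose commanded when the call began, along the tool's axes at that moment; what a row does not reach only later rows make up. A row lasts 1/8 s, in which the tool goes at most 62.5 mm and 10.7 degrees, less where a joint would pass 70% of its speed; a pose out of reach is approached as far as the arm can. A call with a gripper value outside its range is refused whole. The fingers move at their own pace and stop on an object; the grip force is fixed at half the most. Time passes only in rows, so rows that repeat a pose let the fingers close. It gives the time, the measured TCP pose, the force, the opening and the grip force at its end, in the units of the state.
- get_obs(): the state, without advancing time (a new reading comes with each control period).
- camera(name): name is "side" or "top"; returns a dict with "frame" (480x640x3 uint8, red, green, blue), "mtx" (3x3 intrinsics, pixels), "extrinsics" (4x4, takes a point from camera to world coordinates). Camera axes: x right, y up, looking along -z (the intrinsics and any distortion apply to the point x, -y, -z); pixel columns grow to the right and rows downward; lengths in m; the calibration is good to about 2 mm. A picture is of the moment at which its call begins. There is no depth.
- hand_in(): hands the job in; it is judged then, once.
Trained networks look in a picture, given as the dict that the camera call returned (one of the last four; its "shot" number tells which), for a name from the list of things; names that differ only in an ending like _2 or _b are one class to them, and where a whole thing is asked for, a point or a joint stands for the part that bears it (a point fixed in the world has none). Each returns a list of dicts, best first, with "confidence" (0 to 1); they miss things now and then, are a little off and sometimes report something else, mostly with a low value. They report only what shows in the picture. A call takes as long as a camera call.
- spot_in(picture, name): "xyz" ([x, y, z] in m, in world coordinates, good to about 4 mm: the middle of the surface that is visible of it).
The state is a dict: "time_s": time; "q": joint angles; "dq": joint speeds; "joint_efforts": joint torques, N m; "eef_pos": TCP position; "eef_rot": TCP orientation; "wrist_force": force on the tool from outside, world axes, zero at the start; "torque": the same for the moment, N m; "opening": opening from 0.0 (shut) to 1.0 (fully open); "grasp_force": force on a finger pad.
Only numpy, scipy, OpenCV 4.12 (cv2) and the standard library are available. Lean on these libraries where they do the work, as an engineer would, in place of code of your own. Each camera call takes 0.05 s, during which the arm holds its last target. There are 200 camera calls.

## Task

The tyre of the trolley wheel on the axle stand has just been glued on and is to be pumped up next: turn the wheel by pushing on its spokes with the fingertips, one after another as needed, until the valve with the red cap is at the very top, straight above the axle, and leave the wheel standing still there. Push gently and do not grip anything; keep off the tyre and the valve, and do not shift the stand or the things lying round it.

Things in the scene. Friction and masses are not known exactly. Their poses are not given: they have to be found in the camera images.
- hub (a point): Wheel centre on the axle line, mid-thickness, 175 mm above the worktop. Axes are the stand's and do not turn: x along the axle from the wheel's open front (robot's side) to the upright behind, y left as seen from the front, z up. Hub 39 mm diameter, 44 mm long (22 mm to either side); the axle end stands 3 mm further out in front.
- valve_cap (a point): Middle of the red valve cap, 83 mm from the axle line; its frame turns with the wheel: x along the axle (away from the front), z from the axle out to the valve. The stem sits inside the rim half-way between two spokes and points inward: 10 mm diameter, 78 to 98 mm from the axle line.
- wheel (a joint): Turning angle of the wheel, rad: 0 (or 2 pi) with the valve at the top, growing clockwise as seen from the front (pi/2: valve at the right). No stops either way; a stiff bearing (0.2 N m, 3 to 4 N at a spoke's middle), so after a slow push it stops almost at once.
- spokes: Five aluminium spokes; origin at the wheel's centre, axes as valve_cap. They lie 36, 108, 180, 252, 324 degrees from the valve, from 20 to 98 mm from the axle line; 18 mm wide at the hub, 12 at the rim; 42 mm deep along the axle at the hub, 31 at the rim (36 at 60 mm out), centred on the mid-plane. Windows open to the front. To be pushed; brushing rim or hub is harmless.
- tyre: Black tyre, 296 mm outside diameter, 36 mm thick along the axle (18 mm to either side of the mid-plane), inner edge 112 mm from the axle line, on an aluminium rim (inner radius 98 mm, outer 116, 33 mm wide). Origin at the wheel's centre, x along the axle. Not to be touched.
- valve: The valve stem with its red cap (see valve_cap); origin at the wheel's centre, z towards the valve.
- stand: Blue-grey steel stand, 6 kg with the wheel, free on the worktop. Origin on the worktop under the wheel's centre, axes as hub. Base plate 150 x 160 x 10 mm, from 60 mm in front of the origin to 90 mm behind; a 70 mm wide upright 47 to 57 mm behind the wheel's mid-plane carries the axle. Nothing stands in front of the wheel.
- glue_bottle: Blue glue bottle standing on the worktop, 29 x 52 x 157 mm, origin at the centre of its underside. A bystander.
- nut: Steel hexagon nut, 24 x 28 x 13 mm, lying on the worktop, origin at the centre of its underside. A bystander.
- spanner: Combination spanner, 40 x 284 x 8 mm, long along its own y, lying on the worktop, origin at the centre of its underside. A bystander.

How it is judged:
On the way:
1. the fingers push on a spoke (contact force between the fingers and spokes above 0.5 N), for 0.1 s.
At the end, for the whole second after the job is handed in: The valve is straight above the axle within 0.09 rad (5 degrees), the wheel is at rest, and the stand is within 10 mm of where it stood (angle between valve_cap's own z axis and vertical below 0.09 rad and velocity of joint wheel between -0.05 and 0.05 rad/s and distance of hub from where it was at the start of the episode below 0.01 m); the robot touches nothing.
It fails at once if the tyre is touched (contact force between any of the fingers, the arm and tyre above 1.5 N).
It fails at once if the valve is pushed (contact force between any of the fingers, the arm and valve above 1.5 N).
It fails at once if the spokes are gripped or struck hard (more than 30 N) (contact force between the fingers and spokes above 30 N).
It fails at once if the stand is shifted or lifted (distance of hub from where it was at the start of the episode above 0.012 m).
It fails at once if the glue bottle, nut or spanner is moved (distance of any of glue_bottle, nut, spanner from where it was at the start of the episode above 0.015 m or angle between glue_bottle's own z axis and vertical above 0.5 rad).
It also fails if it takes over 51 s, if anything falls off the work surface, if the arm or the gripper's body presses on something with over 40 N, if the wrist force passes 120 N, or if a joint passes its speed limit or range.

## Working session

There is one attempt and no reset: what is moved stays moved. The work goes in short steps, Python scripts to look and compute and a shell command to move; the robot and the scene stay as the last step left them, time stands still between calls to the robot, and variables do not carry over. Pictures are saved under pics/ and viewed, at most 10 in all, crops included, and the job is handed in when it is done.

```bash
ls; mkdir -p pics; python3 - <<'E'
from bench import *
import cv2,numpy as np
o=get_obs();print(o['time_s'],o['eef_pos'],o['eef_rot'],o['opening'])
ims=[]
for c in('side','top'):
    p=camera(c);ims.append(p['frame'][:,:,::-1]);print(c,p['extrinsics'].round(3).tolist(),p['mtx'].round(0).tolist())
    for n in('hub','valve_cap','spokes','tyre','stand','glue_bottle','nut','spanner'):
        print(n,[(np.round(d['xyz'],3).tolist(),round(d['confidence'],2)) for d in spot_in(p,n)[:2]])
    cv2.imwrite(f'pics/{c}0.png',ims[-1])
E
```

```text
pics
0.0 [ 0.25557939 -0.51451466  0.25539578] [-8.60686740e-04  9.73573677e-01  2.28371528e-01 -2.87127852e-05] 1.0013375411152137
side [[-0.885, 0.26, -0.386, 0.088], [-0.465, -0.512, 0.722, 0.696], [-0.01, 0.819, 0.574, 0.73], [0.0, 0.0, 0.0, 1.0]] [[506.0, 0.0, 324.0], [0.0, 506.0, 245.0], [0.0, 0.0, 1.0]]
hub [([0.497, -0.21, 0.175], 0.78)]
valve_cap []
spokes [([0.495, -0.21, 0.187], 0.76), ([0.495, -0.207, 0.174], 0.48)]
tyre [([0.512, -0.158, 0.233], 0.91)]
stand []
glue_bottle [([0.455, 0.168, 0.074], 0.96), ([0.404, 0.259, 0.003], 0.58)]
nut []
spanner [([0.403, 0.257, 0.003], 0.79)]
top [[-0.337, 0.892, -0.3, 0.199], [-0.942, -0.318, 0.112, 0.119], [0.004, 0.321, 0.947, 1.095], [0.0, 0.0, 0.0, 1.0]] [[464.0, 0.0, 311.0], [0.0, 464.0, 236.0], [0.0, 0.0, 1.0]]
hub [([0.509, -0.177, 0.266], 0.93)]
valve_cap []
spokes [([0.512, -0.194, 0.185], 0.92)]
tyre [([0.511, -0.177, 0.297], 0.61)]
stand [([0.506, -0.177, 0.265], 0.74)]
glue_bottle [([0.451, 0.15, 0.094], 0.72), ([0.513, -0.183, 0.27], 0.71)]
nut [([0.417, -0.002, 0.014], 0.58)]
spanner [([0.404, 0.232, 0.006], 0.58)]
```

View pics/side0.png

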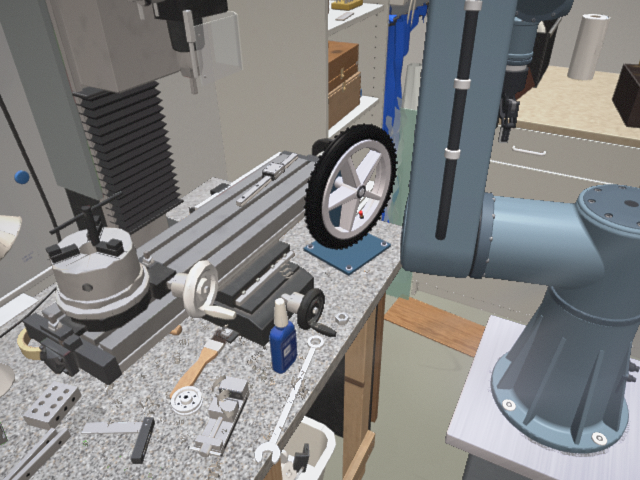

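View pics/top0.png

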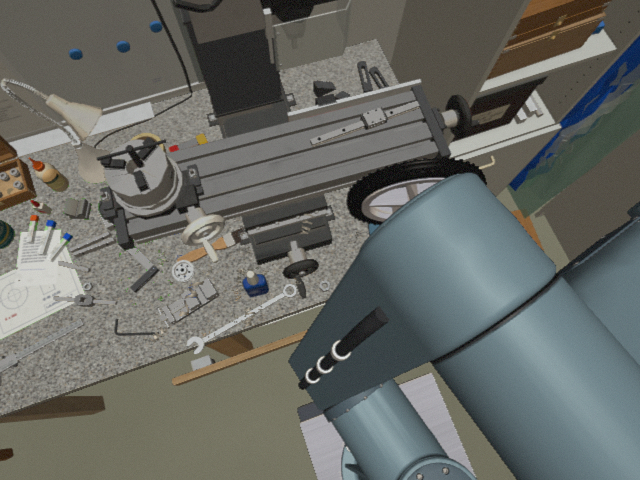

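```bash
python3 - <<'E'
import cv2
a=cv2.imread('pics/side0.png')[115:280,285:415]
cv2.imwrite('pics/c1.png',cv2.resize(a,None,fx=4.5,fy=4.5,interpolation=cv2.INTER_CUBIC)[:600*2][:])
a=cv2.resize(a,(468,594),interpolation=cv2.INTER_CUBIC)
cv2.imwrite('pics/c1.png',a)
E
```

```text
(no output)
```

View pics/c1.png

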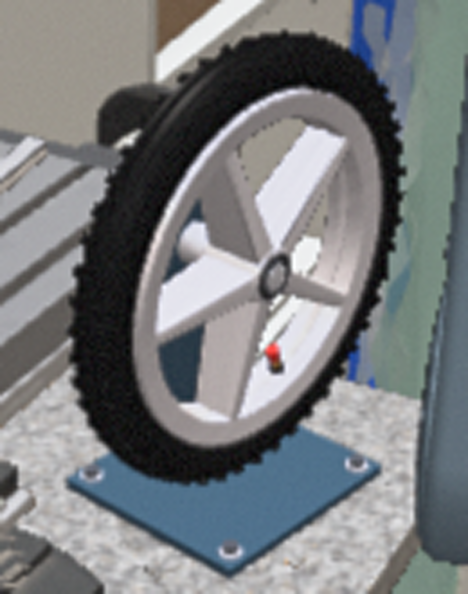

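```bash
cat > h.py <<'E'
import numpy as np,cv2
from bench import *
from scipy.optimize import least_squares
def proj(p,P):
    E=p['extrinsics'];c=(np.atleast_2d(P)-E[:3,3])@E[:3,:3];M=p['mtx']
    return np.c_[M[0,2]+M[0,0]*c[:,0]/-c[:,2],M[1,2]+M[1,1]*-c[:,1]/-c[:,2]]
def wp(v,L):  # stand frame (origin hub) -> world
    c,s=np.cos(v[2]),np.sin(v[2]);L=np.atleast_2d(L)
    return np.c_[v[0]+c*L[:,0]-s*L[:,1],v[1]+s*L[:,0]+c*L[:,1],.175+L[:,2]]
def rad(th,r,x): # angle clockwise seen from front, y left
    return [x,-r*np.sin(th),r*np.cos(th)]
E
python3 - <<'E'
from h import *
p=camera('side')
S=np.array
off=S([285,115]);k=3.6
obs=S([[273,277],[68,480],[230,575],[380,465],[273,354]])/k+off
def pts(v):
    return wp(v,[[-.025,0,0],[.09,.08,-.165],[-.06,.08,-.165],[-.06,-.08,-.165],rad(v[3],.083,0)])
best=None
for t in (2.2,3,4):
  for y in(-.8,-.3,.2,.7):
    r=least_squares(lambda v:(proj(p,pts(v))-obs).ravel(),[.5,-.2,y,t])
    if best is None or r.cost<best.cost:best=r
v=best.x;print(v,best.cost,best.fun.reshape(-1,2).round(1).tolist());np.save('v.npy',v)
# overlay
a=cv2.resize(p['frame'][115:280,285:415][:,:,::-1],(468,594),interpolation=cv2.INTER_CUBIC)
def ln(L,c): 
    q=((proj(p,wp(v,L))-off)*k).astype(int);cv2.polylines(a,[q],False,c,1)
T=np.linspace(0,2*np.pi,60)
ln([rad(t,.098,-.0165) for t in T],(0,0,255));ln([rad(t,.116,-.0165) for t in T],(0,255,0));ln([rad(t,.148,0) for t in T],(255,255,0))
for d in(36,108,180,252,324):ln([rad(v[3]+np.radians(d),.02,-.021),rad(v[3]+np.radians(d),.098,-.0155)],(255,0,0))
cv2.imwrite('pics/c2.png',a)
E
```

```text
[ 0.50205532 -0.22519454 -0.26775033  2.76923899] 2.3485990942945305 [[1.0, 0.8], [-1.5, -0.0], [-0.0, -0.8], [0.6, 0.0], [-0.2, -0.1]]
```

View pics/c2.png

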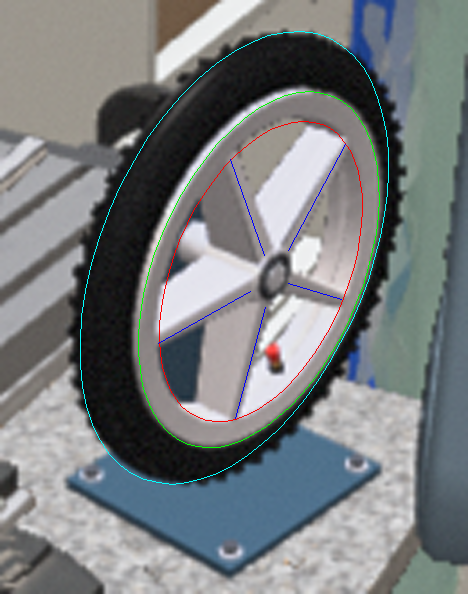

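```bash
cat >> h.py <<'E'
from scipy.spatial.transform import Rotation as Ro
def R0():
    w,x,y,z=get_obs()['eef_rot'];return Ro.from_quat([x,y,z,w])
E
python3 - <<'E'
from h import *
v=np.load('v.npy');d=np.array([np.cos(v[2]),np.sin(v[2]),0]);l=np.array([-d[1],d[0],0]);u=np.array([0,0,1.])
for i in range(8):
    a=i*np.pi/4;y=np.cos(a)*l+np.sin(a)*u;x=np.cross(y,d)
    r=R0().inv()*Ro.from_matrix(np.c_[x,y,d]);print(i*45,r.as_rotvec().round(3),np.degrees(r.magnitude()).round())
print(R0().inv().apply([.1,0,.05]).round(4))
E
```

```text
0 [-1.797 -0.685 -1.797] 151.0
45 [-1.72   0.049 -1.251] 122.0
90 [-1.469  0.658 -0.658] 100.0
135 [-1.079  1.142 -0.045] 90.0
180 [-0.57   1.495  0.57 ] 97.0
225 [0.048 1.699 1.167] 118.0
270 [0.772 1.722 1.722] 146.0
315 [1.594 1.506 2.193] 178.0
[ 0.0896  0.0445 -0.05  ]
```

```bash
python3 -m jog '[0.045,0.022,-0.025,-0.29,0.75,0.29,1, 0.045,0.022,-0.025,-0.29,0.75,0.29,1, 0.045,0.022,-0.025,-0.29,0.75,0.29,1, 0.045,0.022,-0.025,-0.29,0.75,0.29,1, 0.045,0.022,-0.025,-0.29,0.75,0.29,1]'; python3 - <<'E'
from h import *
o=get_obs();print(o['q'].round(3),o['eef_pos'].round(3),R0().as_matrix().round(3).tolist(),o['opening'])
print((R0().inv()*Ro.from_matrix(np.c_[np.cross([ .2646*-1,-.9644,0],[.9644,-.2646,0]),[-.2646,-.9644,0],[.9644,-.2646,0]])).as_rotvec().round(3),R0().inv().apply(np.array([.356,-.515,.305])-o['eef_pos']).round(3))
E
```

```text
time_s: 1.58
eef_pos: [0.3048, -0.5148, 0.281]
eef_rot: [0.054, 0.918, 0.069, 0.388]
wrist_force: [-0.0, -0.2, 0.5]
opening: 0.002
grasp_force: 0.0
[-1.62   0.106  1.831  0.842  1.309 -0.475] [ 0.305 -0.515  0.281] [[0.69, 0.085, 0.719], [0.169, -0.985, -0.046], [0.704, 0.153, -0.693]] 0.0018634064026074577
[-0.275  0.741  0.281] [0.052 0.008 0.02 ]
```

```bash
python3 -m jog '[0.052,0.008,0.02,-0.275,0.741,0.281,1, 0.052,0.008,0.02,-0.275,0.741,0.281,1, 0.052,0.008,0.02,-0.275,0.741,0.281,1, 0.052,0.008,0.02,-0.275,0.741,0.281,1, 0.052,0.008,0.02,-0.275,0.741,0.281,1, 0.052,0.008,0.02,-0.275,0.741,0.281,1]'; python3 - <<'E'
from h import *
o=get_obs();print(o['q'].round(3),o['eef_pos'].round(3),R0().as_matrix().round(3).tolist())
v=np.load('v.npy')
for t in(87,):
  P=wp(v,rad(np.radians(t),.06,-.085));print(P,R0().inv().apply(P[0]-o['eef_pos']).round(3))
E
```

```text
time_s: 2.33
eef_pos: [0.3568, -0.5139, 0.3034]
eef_rot: [0.092, 0.702, -0.094, 0.699]
wrist_force: [0.5, -0.0, -0.4]
opening: -0.001
grasp_force: 0.0
[-1.674  0.298  2.069  1.683  1.455 -0.801] [ 0.357 -0.514  0.303] [[0.004, -0.261, 0.965], [-0.003, -0.965, -0.261], [1.0, -0.002, -0.005]]
[[ 0.40423199 -0.26048954  0.17814016]] [-0.126 -0.257 -0.02 ]
```

```bash
python3 -m jog '[0,-0.03,-0.04,0,0,0,1, -0.025,-0.08,-0.04,0,0,0,1, -0.05,-0.13,-0.04,0,0,0,1, -0.08,-0.18,-0.04,0,0,0,1, -0.11,-0.23,-0.04,0,0,0,1, -0.126,-0.257,-0.04,0,0,0,1, -0.126,-0.257,-0.04,0,0,0,1, -0.126,-0.257,-0.04,0,0,0,1]'; cat > chk.py <<'E'
from h import *
o=get_obs();print(o['q'].round(3),o['eef_pos'].round(3),o['wrist_force'].round(1))
v=np.load('v.npy');c,s=np.cos(v[2]),np.sin(v[2]);D=o['eef_pos']-[v[0],v[1],.175]
print('stand: axle',(c*D[0]+s*D[1]).round(4),'right',(s*D[0]-c*D[1]).round(4),'up',D[2].round(4), 'clockwise deg',np.degrees(np.arctan2(s*D[0]-c*D[1],D[2])).round(1))
print(R0().as_matrix().round(3).tolist())
E
python3 chk.py
python3 - <<'E'
from h import *
p=camera('side');cv2.imwrite('pics/s3.png',cv2.resize(p['frame'][95:275,270:490][:,:,::-1],(733,600),interpolation=cv2.INTER_CUBIC))
E
```

```text
time_s: 3.32
eef_pos: [0.3847, -0.258, 0.1792]
eef_rot: [0.095, 0.702, -0.091, 0.7]
wrist_force: [-0.5, -0.8, -0.4]
opening: 0.001
grasp_force: 0.0
[-1.666  0.488  2.555  1.738  1.552 -1.479] [ 0.385 -0.258  0.179] [-0.5 -0.8 -0.4]
stand: axle -0.1045 right 0.0627 up 0.0042 clockwise deg 86.2
[[0.004, -0.261, 0.965], [0.004, -0.965, -0.261], [1.0, 0.005, -0.003]]
```

View pics/s3.png

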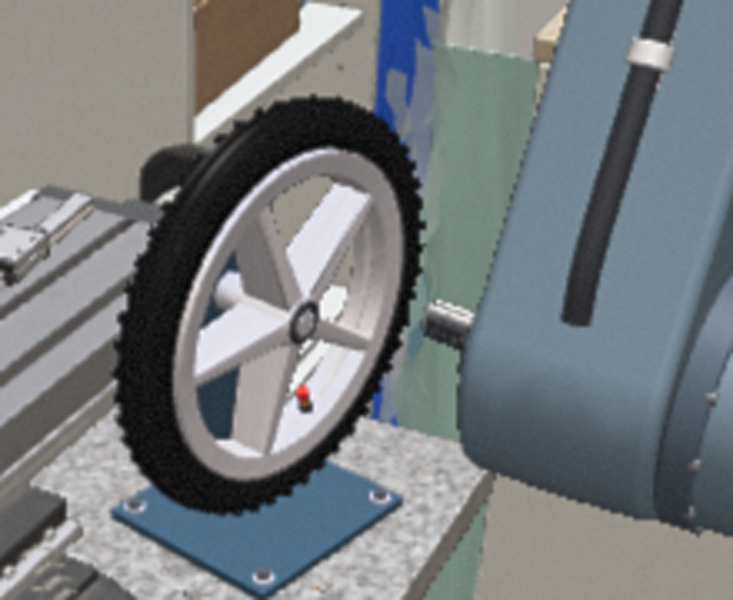

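```bash
python3 -m jog '[0,-0.002,0.03,0,0,0,1, 0,-0.002,0.05,0,0,0,1, 0,-0.002,0.06,0,0,0,1, 0,-0.002,0.07,0,0,0,1, 0,-0.002,0.08,0,0,0,1, 0,-0.002,0.085,0,0,0,1, 0,-0.002,0.085,0,0,0,1]'; python3 chk.py
python3 - <<'E'
import numpy as np
r=.06
for t in range(84,-100,-6):
    a=np.radians(t);print(t,round(r*np.cos(a),3),round(r*np.sin(a),3),end=' | ')
E
```

```text
time_s: 4.25
eef_pos: [0.4677, -0.2766, 0.1789]
eef_rot: [0.094, 0.702, -0.092, 0.7]
wrist_force: [-0.4, 0.2, 0.0]
opening: -0.002
grasp_force: 0.0
[-1.276  0.491  2.412  2.116  1.443 -1.371] [ 0.468 -0.277  0.179] [-0.4  0.2  0. ]
stand: axle -0.0195 right 0.0587 up 0.0039 clockwise deg 86.2
[[0.003, -0.261, 0.965], [0.002, -0.965, -0.261], [1.0, 0.003, -0.002]]
84 0.006 0.06 | 78 0.012 0.059 | 72 0.019 0.057 | 66 0.024 0.055 | 60 0.03 0.052 | 54 0.035 0.049 | 48 0.04 0.045 | 42 0.045 0.04 | 36 0.049 0.035 | 30 0.052 0.03 | 24 0.055 0.024 | 18 0.057 0.019 | 12 0.059 0.012 | 6 0.06 0.006 | 0 0.06 0.0 | -6 0.06 -0.006 | -12 0.059 -0.012 | -18 0.057 -0.019 | -24 0.055 -0.024 | -30 0.052 -0.03 | -36 0.049 -0.035 | -42 0.045 -0.04 | -48 0.04 -0.045 | -54 0.035 -0.049 | -60 0.03 -0.052 | -66 0.024 -0.055 | -72 0.019 -0.057 | -78 0.012 -0.059 | -84 0.006 -0.06 | -90 0.0 -0.06 | -96 -0.006 -0.06 |
```

```bash
python3 -m jog '[0.003,0,0,0,0,0,1, 0.006,0,0,0,0,0,1, 0.009,-0.001,0,0,0,0,1, 0.012,-0.001,0,0,0,0,1, 0.015,-0.002,0,0,0,0,1, 0.018,-0.003,0,0,0,0,1, 0.02,-0.004,0,0,0,0,1, 0.023,-0.005,0,0,0,0,1, 0.026,-0.007,0,0,0,0,1, 0.031,-0.01,0,0,0,0,1, 0.036,-0.014,0,0,0,0,1, 0.041,-0.019,0,0,0,0,1, 0.045,-0.024,0,0,0,0,1]'; python3 chk.py
python3 - <<'E'
from h import *
p=camera('side');cv2.imwrite('pics/s4.png',cv2.resize(p['frame'][95:275,270:490][:,:,::-1],(733,600),interpolation=cv2.INTER_CUBIC))
E
```

```text
time_s: 5.88
eef_pos: [0.474, -0.253, 0.2242]
eef_rot: [0.094, 0.702, -0.092, 0.7]
wrist_force: [-1.4, -2.7, -2.8]
opening: -0.001
grasp_force: 1.7
[-1.219  0.28   2.485  2.153  1.354 -1.26 ] [ 0.474 -0.253  0.224] [-1.4 -2.7 -2.8]
stand: axle -0.0197 right 0.0342 up 0.0492 clockwise deg 34.8
[[0.003, -0.261, 0.965], [0.002, -0.965, -0.261], [1.0, 0.002, -0.002]]
```

View pics/s4.png

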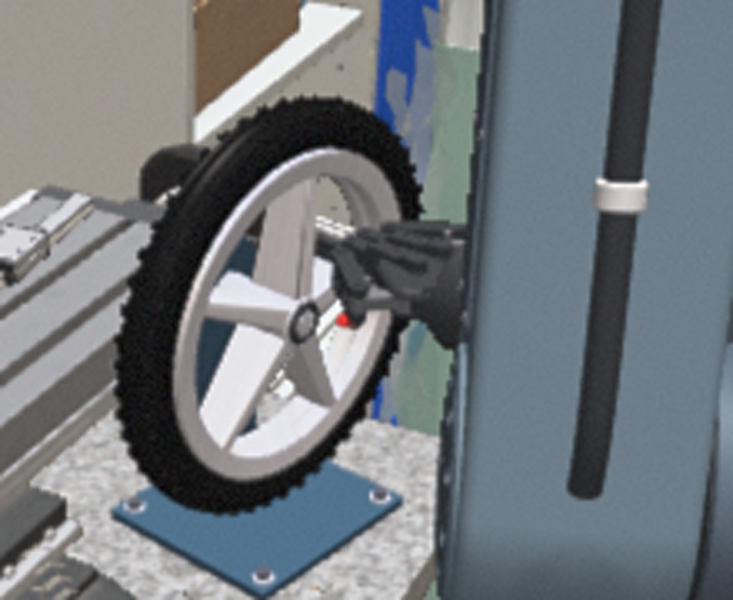

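```bash
python3 -m jog '[0.003,-0.005,0,0,0,0,1, 0.006,-0.011,0,0,0,0,1, 0.008,-0.016,0,0,0,0,1, 0.01,-0.023,0,0,0,0,1, 0.011,-0.029,0,0,0,0,1, 0.011,-0.035,0,0,0,0,1, 0.011,-0.041,0,0,0,0,1, 0.01,-0.047,0,0,0,0,1, 0.008,-0.054,0,0,0,0,1, 0.006,-0.059,0,0,0,0,1, 0.003,-0.065,0,0,0,0,1]'; python3 chk.py
```

```text
time_s: 7.3
eef_pos: [0.491, -0.1901, 0.2264]
eef_rot: [0.094, 0.702, -0.093, 0.7]
wrist_force: [-0.6, -3.6, 1.6]
opening: 0.001
grasp_force: 1.5
[-1.023  0.241  2.543  2.35   1.311 -1.321] [ 0.491 -0.19   0.226] [-0.6 -3.6  1.6]
stand: axle -0.02 right -0.0309 up 0.0514 clockwise deg -31.0
[[0.003, -0.261, 0.965], [0.001, -0.965, -0.261], [1.0, 0.002, -0.003]]
```

```bash
python3 -m jog '[-0.003,-0.005,0,0,0,0,1, -0.007,-0.01,0,0,0,0,1, -0.012,-0.015,0,0,0,0,1, -0.017,-0.019,0,0,0,0,1, -0.022,-0.022,0,0,0,0,1, -0.028,-0.025,0,0,0,0,1, -0.028,-0.025,0,0,0,0,1]'; python3 chk.py
python3 - <<'E'
from h import *
p=camera('side');cv2.imwrite('pics/s5.png',cv2.resize(p['frame'][95:275,270:490][:,:,::-1],(733,600),interpolation=cv2.INTER_CUBIC))
print(spot_in(p,'valve_cap'),spot_in(p,'hub')[:1])
v=np.load('v.npy')
for t in(10,15,20,25,30):print(t,((proj(p,wp(v,rad(np.radians(t),.083,0)))-[270,95])*3.333).round())
E
```

```text
time_s: 8.18
eef_pos: [0.4971, -0.1651, 0.1969]
eef_rot: [0.092, 0.703, -0.093, 0.699]
wrist_force: [-1.0, 0.5, -0.6]
opening: 0.001
grasp_force: 0.0
[-0.93   0.387  2.526  2.46   1.386 -1.428] [ 0.497 -0.165  0.197] [-1.   0.5 -0.6]
stand: axle -0.0207 right -0.0566 up 0.0219 clockwise deg -68.8
[[0.006, -0.259, 0.966], [-0.001, -0.966, -0.259], [1.0, 0.0, -0.006]]
[] [{'xyz': [0.4997, -0.2041, 0.1869], 'confidence': 0.7}]
10 [[295. 196.]]
15 [[301. 194.]]
20 [[308. 194.]]
25 [[314. 195.]]
30 [[320. 196.]]
```

View pics/s5.png

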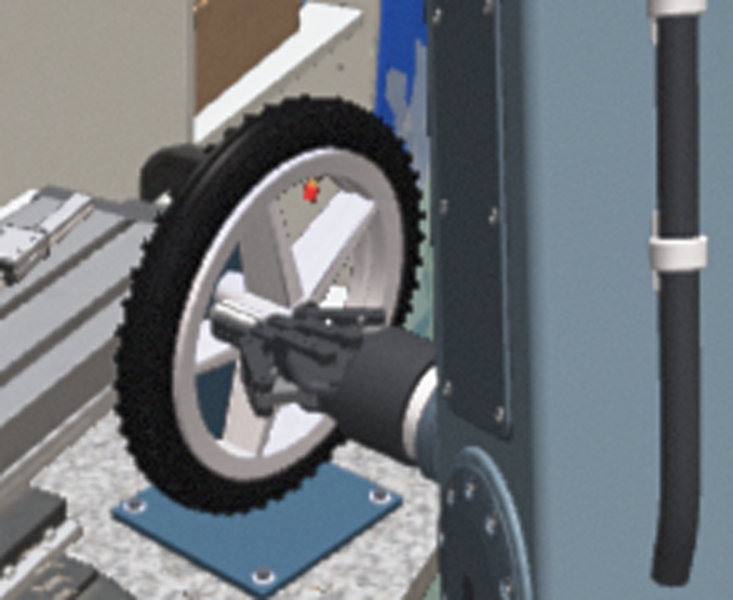

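```bash
python3 -m jog '[-0.0035,-0.001,0,0,0,0,1, -0.0055,-0.002,0,0,0,0,1, -0.0075,-0.003,0,0,0,0,1, -0.0095,-0.0035,0,0,0,0,1, -0.0115,-0.004,0,0,0,0,1, -0.0135,-0.0043,0,0,0,0,1, -0.0155,-0.0045,0,0,0,0,1, -0.0155,-0.0045,0,0,0,0,1]'; python3 chk.py
cat > cap.py <<'E'
from h import *
from scipy.optimize import minimize_scalar
p=camera('side');h=cv2.cvtColor(p['frame'],cv2.COLOR_RGB2HSV)
m=((h[...,0]<8)|(h[...,0]>172))&(h[...,1]>150)&(h[...,2]>90)
m[:120]=0;m[235:]=0;m[:,:305]=0;m[:,400:]=0
y,x=np.nonzero(m);c=np.array([x.mean(),y.mean()]);v=np.load('v.npy')
r=minimize_scalar(lambda t:((proj(p,wp(v,rad(t,.083,0)))[0]-c)**2).sum(),bounds=(-1,1),method='bounded')
print('n',len(x),'px',c.round(2),'cw deg',np.degrees(r.x).round(2),'resid',r.fun**.5)
E
python3 cap.py
```

```text
time_s: 9.32
eef_pos: [0.4984, -0.1617, 0.1824]
eef_rot: [0.093, 0.702, -0.093, 0.699]
wrist_force: [-0.3, -0.5, 1.8]
opening: -0.001
grasp_force: 0.9
[-0.913  0.465  2.508  2.485  1.433 -1.469] [ 0.498 -0.162  0.182] [-0.3 -0.5  1.8]
stand: axle -0.0203 right -0.0602 up 0.0074 clockwise deg -83.0
[[0.004, -0.261, 0.965], [0.0, -0.965, -0.261], [1.0, 0.001, -0.004]]
n 13 px [357.38 153.46] cw deg 7.93 resid 0.5160673115580082
```

```bash
python3 -m jog '[-0.002,0,0,0,0,0,1, -0.004,0,0,0,0,0,1, -0.006,0,0,0,0,0,1, -0.008,0,0,0,0,0,1, -0.008,0,0,0,0,0,1]'; python3 cap.py; python3 chk.py
```

```text
time_s: 10.0
eef_pos: [0.4983, -0.1619, 0.1744]
eef_rot: [0.093, 0.702, -0.093, 0.699]
wrist_force: [0.2, -1.4, 1.5]
opening: -0.001
grasp_force: 0.8
n 8 px [354.12 155.12] cw deg 0.14 resid 0.16876207809812938
[-0.913  0.505  2.498  2.487  1.456 -1.488] [ 0.498 -0.162  0.174] [ 0.  -1.2  0.6]
stand: axle -0.0204 right -0.0601 up -0.0006 clockwise deg -90.6
[[0.004, -0.261, 0.965], [0.0, -0.965, -0.261], [1.0, 0.001, -0.004]]
```

```bash
python3 -m jog '[0.003,0,0,0,0,0,1, 0.007,0,0,0,0,0,1, 0.007,0,-0.015,0,0,0,1, 0.007,0,-0.03,0,0,0,1, 0.007,0,-0.045,0,0,0,1, 0.007,0,-0.055,0,0,0,1, 0.007,0,-0.055,0,0,0,1]'; python3 chk.py
```

```text
time_s: 10.92
eef_pos: [0.4578, -0.1535, 0.171]
eef_rot: [0.093, 0.699, -0.092, 0.703]
wrist_force: [-0.4, 0.4, -0.6]
opening: -0.001
grasp_force: 0.0
[-1.084  0.561  2.577  2.321  1.573 -1.569] [ 0.458 -0.153  0.171] [-0.4  0.4 -0.6]
stand: axle -0.0616 right -0.0574 up -0.004 clockwise deg -94.0
[[-0.004, -0.26, 0.966], [0.002, -0.966, -0.26], [1.0, 0.001, 0.005]]
```

```bash
python3 -m jog '[-0.02,0.01,0,0,0,0,1, -0.04,0.025,0,0,0,0,1, -0.045,0.05,0,0,0,0,1, -0.045,0.08,0,0,0,0,1, -0.045,0.11,-0.01,0,0,0,1, -0.045,0.14,-0.03,0,0,0,1, -0.03,0.17,-0.04,0,0,0,1, 0,0.21,-0.04,0,0,0,1, 0,0.25,-0.04,0,0,0,1, 0,0.25,-0.04,0,0,0,1]'; python3 chk.py; python3 cap.py
python3 - <<'E'
from h import *
p=camera('side');v=np.load('v.npy');off=[285,115];k=3.6
a=cv2.resize(p['frame'][115:280,285:415][:,:,::-1],(468,594),interpolation=cv2.INTER_CUBIC)
def ln(L,c): 
    q=((proj(p,wp(v,L))-off)*k).astype(int);cv2.polylines(a,[q],False,c,1)
for d in(36,108,180,252,324):ln([rad(np.radians(d),.02,-.021),rad(np.radians(d),.098,-.0155)],(255,0,0))
ln([rad(t,.098,-.0165) for t in np.linspace(0,6.283,60)],(0,0,255))
cv2.imwrite('pics/s6.png',a)
E
```

```text
time_s: 12.18
eef_pos: [0.3537, -0.3879, 0.1729]
eef_rot: [0.097, 0.699, -0.09, 0.703]
wrist_force: [0.9, 0.4, -1.3]
opening: 0.001
grasp_force: 0.0
[-1.728  0.545  2.299  1.675  1.545 -1.283] [ 0.354 -0.388  0.173] [ 0.9  0.4 -1.3]
stand: axle -0.1 right 0.1961 up -0.0021 clockwise deg 90.6
[[-0.003, -0.261, 0.965], [0.01, -0.965, -0.261], [1.0, 0.009, 0.006]]
n 8 px [354.12 155.12] cw deg 0.14 resid 0.16876207809812938
```

View pics/s6.png

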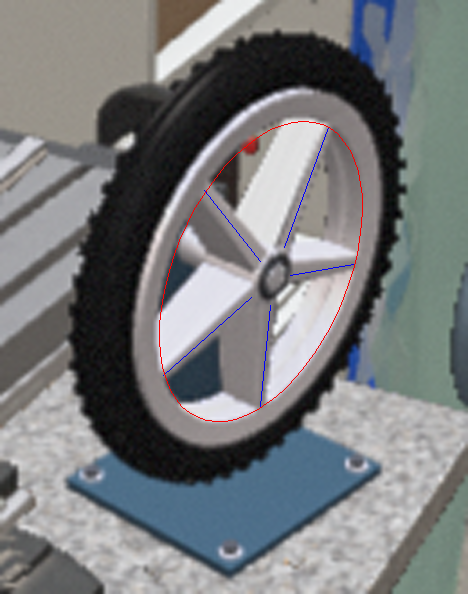

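```bash
python3 - <<'E'
from h import *
from scipy.ndimage import map_coordinates,gaussian_filter
p=camera('side');v=np.load('v.npy')
def run(img,lo,hi):
    g=gaussian_filter(cv2.cvtColor(img,cv2.COLOR_BGR2GRAY).astype(float),.8);gy,gx=np.gradient(g)
    res=[]
    for dx in np.arange(-2,2.1,.5):
     for dy in np.arange(-2,2.1,.5):
      for t in np.arange(lo,hi,.5):
        s=0
        for d in(36,108,180,252,324):
          a=np.radians(t+d)
          for sg in(-1,1):
            L=[]
            for r in np.linspace(.03,.092,16):
                w=(.009-.003*(r-.02)/.078)*sg;x=-(.021-.0055*(r-.02)/.078)
                L.append([x,-(r*np.sin(a)+w*np.cos(a)),r*np.cos(a)-w*np.sin(a)])
            q=proj(p,wp(v,L))+[dx,dy];n=q[-1]-q[0];n=np.array([-n[1],n[0]])/np.hypot(*n)
            G=map_coordinates(gx,[q[:,1],q[:,0]],order=1)*n[0]+map_coordinates(gy,[q[:,1],q[:,0]],order=1)*n[1]
            s+=min(abs(G.mean()),25)
        res.append((s,t,dx,dy))
    res.sort(reverse=True);print([tuple(np.round(r,1).tolist()) for r in res[:6]])
run(cv2.imread('pics/side0.png'),150,168);run(np.ascontiguousarray(p['frame'][:,:,::-1]),-9,9)
E
```

```text
[(167.5, 160.0, -0.5, -0.5), (166.6, 160.5, 0.0, -0.5), (165.2, 160.5, -0.5, -0.5), (162.2, 160.0, 0.0, -0.5), (162.1, 159.5, -0.5, -0.5), (160.9, 159.5, -0.5, 0.0)]
[(155.6, 0.5, 0.0, -1.0), (153.8, 0.5, -0.5, -1.0), (153.7, -1.0, -1.5, 0.0), (153.1, 0.0, 0.0, -1.0), (153.0, -1.5, -1.5, 0.0), (152.9, -1.5, -2.0, 0.0)]
```

The spoke edges put the wheel within about 1° of the top, well inside the 5° limit, and the arm is clear of everything.

```bash
python3 -c "
from bench import *
print(hand_in())"
```

```text
the job is handed in; nothing more can be done
None
```

The job is handed in: I turned the wheel about 159° counter-clockwise with one gentle fingertip stroke on a single spoke. By my camera measurement the valve is within about 1.5° of straight up, and the arm was clear of the wheel; no verdict was returned.

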